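# Fetch the squat jar from behind the tall goods for weighing

### The job

The squat jar at the back of the grey display tray has to be weighed. Clear the three tall things in front of it (tall jar, square canister and pepper mill) to stand on the wooden board, then stand the squat jar inside the dark ring on the scale, and finally put the three tall things back, each where it stood at the start. Set everything down gently and upright, let nothing fall, and do not shift the low tin beside the squat jar.

Things in the scene. Friction and masses are not known exactly. Their poses are not given: they have to be found in the camera images.
- squat_jar_mid (a point): squat round honey jar, brown with a steel lid: 50 mm across (lid 47 mm), 44 mm high. The point is its centre, 22 mm above its foot; z up. It stands in the rear (far) row of the tray, left or right, close behind the tall things in front (some 15 mm free to the nearest), so that a gripper cannot well be lowered onto it until they are gone. About 0.15 kg.
- tall_jar_mid (a point): tall round honey jar, brown with a steel lid: 48 mm across and straight from 3 to 83 mm above its foot, narrower shoulder, lid 43 mm across, 106 mm high in all. The point is its centre, 53 mm above its foot; z up. One of the three tall things in the tray's front row. About 0.26 kg.
- canister_mid (a point): square bare-metal canister: 44 x 44 mm, walls straight up to 98 mm, with a dark round cap 30 mm across on top, 108 mm high in all. The point is its centre, 54 mm above its foot; z up, x and y square to its side walls (they lie within 0.3 rad of the tray's axes). One of the three tall things in the front row. About 0.24 kg.
- mill_mid (a point): round wooden pepper mill: foot 46 mm across, straight waist 38 mm across from 34 to 88 mm above its foot, head 44 mm across, 112 mm high in all. The point is its centre, 54 mm above its foot; z up. One of the three tall things in the front row. About 0.2 kg.
- low_tin: low rectangular metal tin, 40 (x) x 56 (y) x 34 mm high, origin at the centre of its underside. It stands in the tray's rear row beside the squat jar, and stays where it is.
- tray: fixed grey shallow display tray on the counter, 190 (x) x 270 (y) x 20 mm high, floor and walls 5 mm thick. Origin at the centre of its underside; its +x points to the rear row (away from the robot), y along the rows. Front row: three places 88 mm apart at x about -45 mm; rear row: two places 104 mm apart at x about +6 mm (each to about 3 mm). Which thing stands in which place of its row differs at every start.
- board: fixed wooden cutting board lying on the counter, 320 (x) x 160 (y) x 18 mm thick, origin at the centre of its underside, empty at the start: the side area. On the left or the right of the tray.
- scale_ring (a point): centre of the dark ring (inner diameter 80 mm, flat print) on the steel platform of the low grey-green counter scale, on the platform's top face 70 mm above the counter; the platform is 200 x 200 mm and does not move. The scale is fixed and stands on the other side of the tray from the board.

How it is judged (in metres and radians):
On the way, in this order (a step that is already met when the one before it is completed fails the run):
1. all three tall things stand upright and released on the board together (x of tall_jar_mid in the frame of board between -0.16 and 0.16 m and y of tall_jar_mid in the frame of board between -0.08 and 0.08 m and height (world z) of tall_jar_mid between 0.062 and 0.08 m and angle between each of tall_jar_mid, canister_mid, mill_mid's own z axis and vertical below 0.15 rad and linear speed of each of tall_jar, canister, mill below 0.03 m/s and contact force between each of tall_jar, canister, mill and the fingers below 0.1 N and x of canister_mid in the frame of board between -0.16 and 0.16 m and y of canister_mid in the frame of board between -0.08 and 0.08 m and height (world z) of canister_mid between 0.062 and 0.08 m and x of mill_mid in the frame of board between -0.16 and 0.16 m and y of mill_mid in the frame of board between -0.08 and 0.08 m and height (world z) of mill_mid between 0.062 and 0.08 m), for 0.2 s.
2. the squat jar stands released inside the ring on the scale (horizontal distance between squat_jar_mid and scale_ring below 0.015 m and z of squat_jar_mid in the frame of scale_ring between 0.017 and 0.027 m and angle between squat_jar_mid's own z axis and vertical below 0.1 rad and linear speed of squat_jar below 0.03 m/s and contact force between squat_jar and the fingers below 0.1 N), for 0.2 s.
At the end, for the whole second after the job is handed in: the squat jar stands upright, released and at rest on the scale, its centre within 15 mm of the ring's centre, and the tall jar, canister and mill each stand upright and at rest within 15 mm of where they stood at the start; the low tin has not been shifted by 20 mm or more (all of step 2 and distance of each of tall_jar_mid, canister_mid, mill_mid from where it was at the start of the episode below 0.015 m and angle between each of tall_jar_mid, canister_mid, mill_mid's own z axis and vertical below 0.1 rad and linear speed of each of tall_jar, canister, mill below 0.03 m/s); the robot touches nothing.
It fails at once if the low tin is shifted by more than 20 mm or tipped (distance of low_tin from where it was at the start of the episode above 0.02 m or angle between low_tin's own z axis and vertical above 0.4 rad).
It fails at once if the tall jar is knocked over, tipped by more than 0.6 rad, or let fall from more than about 25 mm (angle between tall_jar_mid's own z axis and vertical above 0.6 rad or (linear speed of tall_jar above 0.7 m/s and contact force between tall_jar and the fingers below 0.05 N)).
It fails at once if the canister is knocked over, tipped by more than 0.6 rad, or let fall from more than about 25 mm (angle between canister_mid's own z axis and vertical above 0.6 rad or (linear speed of canister above 0.7 m/s and contact force between canister and the fingers below 0.05 N)).
It fails at once if the mill is knocked over, tipped by more than 0.6 rad, or let fall from more than about 25 mm (angle between mill_mid's own z axis and vertical above 0.6 rad or (linear speed of mill above 0.7 m/s and contact force between mill and the fingers below 0.05 N)).
It fails at once if the squat jar is knocked over, tipped by more than 0.6 rad, or let fall from more than about 25 mm (angle between squat_jar_mid's own z axis and vertical above 0.6 rad or (linear speed of squat_jar above 0.7 m/s and contact force between squat_jar and the fingers below 0.05 N)).
It also fails if it takes over 138 s, if anything falls off the work surface, if the arm or the gripper's body presses on something with over 40 N, if the wrist force passes 120 N, or if a joint passes its speed limit or range.

### The arm

A 6-joint arm with a two-finger parallel gripper is mounted at the origin on the work surface. World frame = base frame: x ahead of the robot, y to its left, z up, the work surface at z = 0. Lengths are in m, angles in degrees, forces in N, time in s.
With the tool pointing down it reaches from about 0.4 to 0.825 m from the base axis. Payload 7 kg.
Tool frame: the origin (TCP) lies at the very end of the fingers, on their centre line; the grasp point (between the pads) lies 19 mm behind it (r.hold_point_z is the distance from the TCP to the grasp point, in m); x points along the fingers, y is the direction in which the jaws open and shut, and the axes are right-handed (so a half turn about x gives the same grasp; the last joint's range is limited). The gripper opens to 88 mm and grips with 3 to 60 N. Pads are 19 mm wide; open, the fingers measure 130 mm over their backs; the gripper's body (78 mm by 193 mm) begins 47 mm behind the grasp point.
Start: joints at [88.299, 20.546, 0.682, 0, -70.136, -16.507], TCP at [0.211, 0.641, 0.227] pointing down, gripper open.
Joint ranges: [-176.03, 176.03], [-82.01, 121.73], [-58.28, 71.71], [-173.87, 95.51], [-174.79, -0.11], [-173.66, 173.66]. Speed limits (degrees/s): [136.94, 136.94, 172.46, 180, 180, 180].

### API

Orientations are given as [roll, pitch, yaw] about the fixed x, y, z axes, in that order (R = Rz(yaw) Ry(pitch) Rx(roll)).
In Python, from plant import r gives the robot as it stands. The module is installed in compiled form; this text tells all that it offers.
- The arm moves only by the shell command python3 -m creep 'ROWS' [FORCE]. ROWS is JSON, a list of rows, each a list of 7 numbers: the turn, a rotation vector about the tool's x, y, z in rad, then the shift along the tool's x, y, z in cm, then the opening in per cent of the stroke, from 0 (shut) to 100 (fully open). In form: [[rx, ry, rz, x, y, z, fingers], ...]. A call has 1 to 8 rows; each row shifts and turns the commanded pose from where the row before left it, along the tool's axes as they then stand; what a row does not reach is not made up. A row lasts 1/10 s, in which the tool goes at most 50 mm and 8.59 degrees, less where a joint would pass 70% of its speed; a pose out of reach is approached as far as the arm can. A call is refused whole if a number of a shift passes 5 or a number of a turn 0.15, either way. A call with a gripper value outside its range is refused whole. The fingers move at their own pace and stop on an object; FORCE is the grip in N (left out, the last holds). Time passes only in rows, so rows that do not move let the fingers close. It gives the time, the measured TCP pose, the force and the opening at its end, in the units of the state.
- r.get_state(): the state, without advancing time (a new reading comes with each control period).
- r.capture(name): name is "side" or "top" or "wrist"; returns (picture, depth): 420x560x3 uint8, blue, green, red; 420x560 float32, m along the optical axis (not along the pixel's ray), 0 where there is no reading.
- r.camera_info(name): a dict with "fovy" (degrees; the focal length in pixels is half the picture's height over the tangent of half this angle, whatever the lens; pixels are square), "cx", "cy" (the principal point, pixels), "camera_from_world" (4x4, takes a point from world to camera coordinates). Camera axes: x right, y down, z forward; pixel columns grow to the right and rows downward; lengths in m; the calibration is good to about 2 mm. A picture is of the moment at which its call begins: read the wrist's pose just before it. camera_info takes no time and is no camera call; for the wrist camera it gives the pose at the moment of the call.
- r.close_job(): hands the job in, once; it reports no verdict.
Trained networks look in the newest picture that a camera, given by its name, has taken for a name from the list of things; names that differ only in an ending like _2 or _b are one class to them, and where a whole thing is asked for, a point or a joint stands for the part that bears it (a point fixed in the world has none). Each returns a list of dicts, best first, with "score" (0 to 1); they miss things now and then, are a little off and sometimes report something else, mostly with a low value. They report only what shows in the picture. A call takes as long as a camera call.
- r.look_for(query, camera): "rect" ([left, top, right, bottom] in pixels, round what is visible of it).
- r.masks_of(query, camera): "pixels" (420x560 bool, what is visible of it) and "rect" ([left, top, right, bottom] in pixels, round what is visible of it).
The state is a dict: "time_s": time; "joints": joint angles; "qd": joint speeds; "joint_torque": joint torques, N m; "tcp_pos": TCP position; "eef_rot": TCP orientation; "contact_force": force on the tool from outside, world axes, zero at the start; "moment": the same for the moment, N m; "gripper_width": finger opening in m.
Only numpy, scipy, OpenCV 4.12 (cv2) and the standard library are available. Lean on these libraries where they do the work, as an engineer would, in place of code of your own. Each camera call takes 0.05 s, during which the arm holds its last target. There are 200 camera calls.

## Working session

There is one attempt and no reset: what is moved stays moved. The work goes in short steps, Python scripts to look and compute and a shell command to move; the robot and the scene stay as the last step left them, time stands still between calls to the robot, and variables do not carry over. Pictures are saved under pics/ and viewed, about 12 in all and at most 16, crops included, and the job is handed in when it is done.

```bash
mkdir -p pics; cat > h.py <<'E'
import numpy as np, cv2
from plant import r
def world(cam, depth, info=None):
    i=info or r.camera_info(cam); f=210/np.tan(np.radians(i["fovy"]/2))
    v,u=np.mgrid[0:420,0:560]
    P=np.stack([(u-i["cx"])*depth/f,(v-i["cy"])*depth/f,depth,np.ones_like(depth)],-1)
    return (P@np.linalg.inv(i["camera_from_world"]).T)[...,:3]
def proj(cam,p):
    i=r.camera_info(cam); f=210/np.tan(np.radians(i["fovy"]/2))
    q=i["camera_from_world"]@np.r_[p,1]; return q[0]/q[2]*f+i["cx"],q[1]/q[2]*f+i["cy"]
E
python3 - <<'E'
from h import *
s=r.get_state(); print(s["tcp_pos"],s["eef_rot"],s["gripper_width"],r.hold_point_z,s["time_s"])
for c in ["top","side"]:
    p,d=r.capture(c); cv2.imwrite(f"pics/{c}0.png",p); W=world(c,d); np.save(f"{c}W.npy",W)
    i=r.camera_info(c); print(c,i["fovy"],np.linalg.inv(i["camera_from_world"])[:3].round(3).tolist())
    for n in ["squat_jar_mid","tall_jar_mid","canister_mid","mill_mid","low_tin","tray","board","scale_ring"]:
        try:
            for m in r.masks_of(n,c)[:2]:
                q=W[m["pixels"]&(d>0)]
                zt=np.percentile(q[:,2],95); t=q[q[:,2]>zt-.006]
                print(n,round(m["score"],2),np.round(m["rect"]),"ztop",zt.round(3),"topmean",t.mean(0).round(4),"mid",((t.min(0)+t.max(0))/2).round(4),"ext",np.ptp(t,axis=0).round(3))
        except Exception as e: print(n,e)
E
```

```text
[0.21076966 0.64069936 0.22561486] [  94.62420626   89.90129511 -103.59064825] 0.08757857023769322 0.0188 0.0
top 47.026222449721814 [[0.002, -0.999, 0.043, 0.473], [-1.0, -0.002, 0.017, -0.003], [-0.017, -0.043, -0.999, 1.234]]
squat_jar_mid 0.64 [294. 184. 313. 199.] ztop 0.053 topmean [ 0.5526 -0.0364  0.0496] mid [ 0.5528 -0.0368  0.0504] ext [0.042 0.044 0.008]
tall_jar_mid 0.75 [312. 198. 330. 219.] ztop 0.114 topmean [ 0.5095 -0.082   0.1112] mid [ 0.5092 -0.0827  0.1125] ext [0.04  0.04  0.009]
tall_jar_mid 0.38 [243. 211. 262. 229.] ztop 0.116 topmean [0.4832 0.0918 0.1131] mid [0.4843 0.0905 0.1157] ext [0.037 0.037 0.012]
canister_mid 0.82 [278. 205. 294. 222.] ztop 0.115 topmean [0.4965 0.0068 0.113 ] mid [0.4961 0.0079 0.1139] ext [0.028 0.03  0.009]
mill_mid 0.64 [241. 209. 261. 231.] ztop 0.116 topmean [0.4832 0.0918 0.1131] mid [0.4843 0.0905 0.1157] ext [0.037 0.037 0.012]
low_tin 0.92 [249. 192. 276. 207.] ztop 0.043 topmean [0.5353 0.0635 0.0401] mid [0.5348 0.0645 0.0419] ext [0.04  0.055 0.01 ]
low_tin 0.73 [244. 212. 262. 229.] ztop 0.116 topmean [0.4833 0.0918 
[... 1052 characters left out ...]
[0.4956 0.0068 0.1115] ext [0.029 0.027 0.008]
mill_mid 0.75 [214. 184. 236. 241.] ztop 0.113 topmean [0.4799 0.0872 0.1119] mid [0.4823 0.0915 0.1134] ext [0.037 0.037 0.012]
mill_mid 0.33 [270. 267. 471. 420.] ztop 0.072 topmean [ 0.4865 -0.3151  0.0708] mid [ 0.4955 -0.3034  0.0703] ext [0.204 0.204 0.008]
tray 0.55 [192. 195. 350. 299.] ztop 0.021 topmean [ 0.5308 -0.0172  0.0192] mid [0.5392 0.0119 0.0267] ext [0.226 0.292 0.023]
board 0.69 [106. 158. 244. 230.] ztop 0.02 topmean [0.4529 0.3027 0.0186] mid [0.465  0.3089 0.0187] ext [0.329 0.195 0.009]
scale_ring 0.55 [270. 269. 470. 418.] ztop 0.072 topmean [ 0.4866 -0.3152  0.0708] mid [ 0.4956 -0.3035  0.0703] ext [0.204 0.204 0.008]
```

```bash
python3 - <<'E'
from h import *
from scipy.spatial.transform import Rotation as R
s=r.get_state(); print(R.from_euler('xyz',s["eef_rot"],degrees=True).as_matrix().round(3))
p=cv2.imread("pics/top0.png"); W=np.load("topW.npy")
c=p[140:310,110:470]; cv2.imwrite("pics/topc.png",cv2.resize(c,None,fx=2.2,fy=2.2,interpolation=cv2.INTER_CUBIC))
c=p[175:240,225:350]; cv2.imwrite("pics/topd.png",cv2.resize(c,None,fx=6,fy=6,interpolation=cv2.INTER_CUBIC))
def rect(m):
    q=W[m][:,:2]; return cv2.minAreaRect((q*1000).astype(np.float32))
x,y,z=W[...,0],W[...,1],W[...,2]
print("board",rect((abs(z-.019)<.005)&(y>.22)&(y<.42)&(x>.28)&(x<.65)))
print("scale",rect((abs(z-.070)<.005)&(y<-.18)&(y>-.43)&(x>.3)&(x<.65)))
print("tray",rect((abs(z-.018)<.006)&(abs(y-.01)<.17)&(abs(x-.535)<.13)))
print("can98",rect((abs(z-.106)<.004)&(np.hypot(x-.495,y-.007)<.04)), ((abs(z-.106)<.004)&(np.hypot(x-.495,y-.007)<.04)).sum())
g=cv2.cvtColor(p,cv2.COLOR_BGR2GRAY)
m=(abs(z-.070)<.005)&(np.hypot(x-.4955,y+.3035)<.065)&(g<np.median(g[(abs(z-.07)<.005)&(np.hypot(x-.4955,y+.3035)<.09)])-25)
q=W[m]; print("ring",m.sum(),((q.max(0)+q.min(0))/2).round(4),np.ptp(q,axis=0),q.mean(0))
E
```

```text
[[ 0.    -0.312 -0.95 ]
 [ 0.    -0.95   0.312]
 [-1.    -0.     0.   ]]
board ((467.72296142578125, 311.2881774902344), (319.6234130859375, 160.80831909179688), 8.314605712890625)
scale ((495.24053955078125, -304.3133239746094), (201.03524780273438, 199.9577178955078), 88.7198257446289)
tray ((539.08447265625, 11.577484130859375), (190.60922241210938, 270.3952941894531), 8.673604965209961)
can98 ((496.3296203613281, 6.842813491821289), (42.18349075317383, 42.17768478393555), 0.13860319554805756) 162
ring 286 [ 0.4942 -0.3035  0.0703] [0.08909158 0.09017825 0.00915917] [ 0.49471752 -0.30411251  0.06999688]
```

View pics/topc.png

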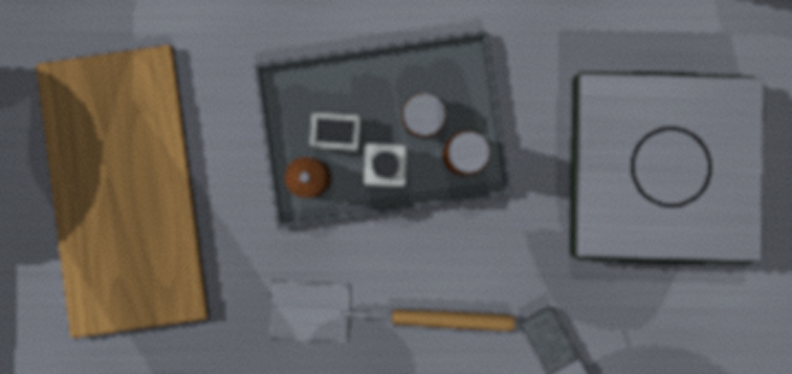

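View pics/side0.png

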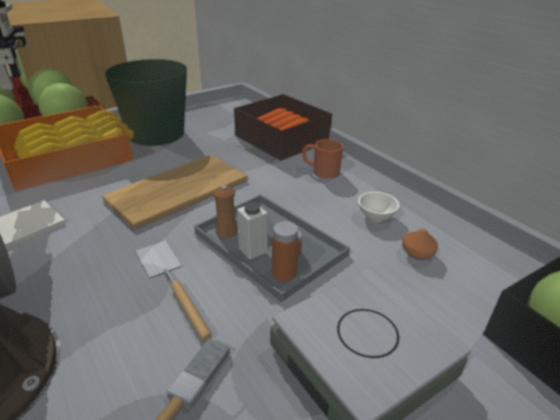

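```bash
python3 -m creep '[[0.15,0,0,0,0,0,100],[0.15,0,0,0,0,0,100],[0.15,0,0,0,0,0,100],[0.15,0,0,0,0,0,100],[0.15,0,0,0,0,0,100],[0.15,0,0,0,0,0,100],[0.15,0,0,0,0,0,100],[0.15,0,0,0,0,0,100]]' 20
python3 -m creep '[[0.053,0,0,0,0,0,100],[0,0,0,0,-1.9,-3.9,100],[0,0,0,0,-1.9,-3.9,100],[0,0,0,0,-1.9,-3.9,100],[0,0,0,0,-1.9,-3.9,100],[0,0,0,0,-1.9,-3.9,100],[0,0,0,0,-1.9,-3.9,100],[0,0,0,0,0,0,100]]'
```

```text
time_s: 1.7
tcp_pos: [0.2109, 0.6412, 0.2266]
eef_rot: [27.3, 90.0, 120.0]
contact_force: [-0.8, -0.4, 0.1]
gripper_width: 0.0874
time_s: 2.5
tcp_pos: [0.3261, 0.4033, 0.2272]
eef_rot: [2.2, 90.0, 92.0]
contact_force: [0.7, 0.7, 0.8]
gripper_width: 0.0875
```

```bash
python3 -m creep '[[0,0,0,0,-2.0,-3.9,100],[0,0,0,0,-2.0,-3.9,100],[0,0,0,0,-2.0,-3.9,100],[0,0,0,0,-2.0,-3.9,100],[0,0,0,0,-2.0,-3.9,100],[0,0,0,0,-2.0,-3.9,100],[0,0,0,0,-2.0,-3.9,100],[0,0,0,0,-1.7,-3.9,100]]'
python3 -m creep '[[0,0,0,0,0,0,100],[0,0,0,0,0,0,100]]'
python3 - <<'E'
from h import *
i=r.camera_info("wrist"); p,d=r.capture("wrist"); cv2.imwrite("pics/w1.png",p); W=world("wrist",d,i)
print(r.get_state()["tcp_pos"])
for n in ["mill_mid","canister_mid","tall_jar_mid","squat_jar_mid","low_tin"]:
    for m in r.masks_of(n,"wrist")[:1]:
        q=W[m["pixels"]&(d>0)]; zt=np.percentile(q[:,2],95); t=q[q[:,2]>zt-.006]
        print(n,m["score"],np.round(m["rect"]),zt.round(3),((t.min(0)+t.max(0))/2).round(4),np.ptp(t,axis=0).round(3))
        if n[0]=="c":
            t=q[(abs(q[:,2]-.103)<.004)]; print(cv2.minAreaRect((t[:,:2]*1000).astype(np.float32)))
E
```

```text
time_s: 3.3
tcp_pos: [0.4828, 0.0938, 0.2269]
eef_rot: [-66.3, 89.9, 23.7]
contact_force: [0.5, 0.5, -0.8]
gripper_width: 0.0877
time_s: 3.5
tcp_pos: [0.4822, 0.0944, 0.2265]
eef_rot: [42.5, 90.0, 132.4]
contact_force: [0.2, 0.0, -0.5]
gripper_width: 0.0876
[0.48203433 0.09524322 0.22659314]
mill_mid 0.95 [251. 161. 298. 226.] 0.114 [0.4828 0.0932 0.1128] [0.038 0.037 0.01 ]
canister_mid 0.91 [229.  67. 282. 130.] 0.113 [0.4964 0.0086 0.1126] [0.029 0.029 0.005]
((496.1402587890625, 8.487983703613281), (43.73056411743164, 44.09526824951172), 89.18305969238281)
tall_jar_mid 0.94 [209.   1. 267.  34.] 0.1 [ 0.51   -0.0607  0.1021] [0.023 0.004 0.015]
squat_jar_mid 0.88 [167.  26. 230.  82.] 0.05 [ 0.5539 -0.0342  0.0476] [0.047 0.046 0.007]
low_tin 0.94 [200. 133. 246. 187.] 0.04 [0.5349 0.0657 0.0379] [0.042 0.057 0.007]
```

View pics/w1.png

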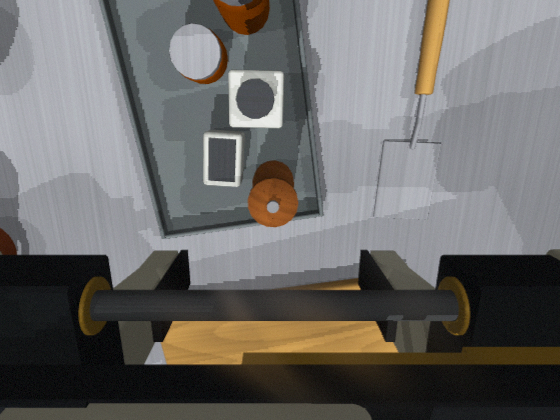

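```bash
python3 -m creep '[[0,0,0,4,-0.1,-0.2,100],[0,0,0,4,0,0,100],[0,0,0,4,0,0,100],[0,0,0,3,0,0,100],[0,0,0,2,0,0,100],[0,0,0,0,0,0,100],[0,0,0,0,0,0,100],[0,0,0,0,0,0,100]]'
python3 -m creep '[[0,0,0,0,0,0,0],[0,0,0,0,0,0,0],[0,0,0,0,0,0,0],[0,0,0,0,0,0,0],[0,0,0,0,0,0,0],[0,0,0,0,0,0,0],[0,0,0,0,0,0,0],[0,0,0,0,0,0,0]]' 25
```

```text
time_s: 4.6
tcp_pos: [0.4838, 0.094, 0.0579]
eef_rot: [-63.6, 89.9, 26.5]
contact_force: [0.2, 0.7, -0.0]
gripper_width: 0.0877
time_s: 5.4
tcp_pos: [0.483, 0.0932, 0.0566]
eef_rot: [-80.4, 90.0, 9.6]
contact_force: [0.0, 0.7, 0.7]
gripper_width: 0.0426
```

```bash
python3 -m creep '[[0,0,0,0,0,0,0],[0,0,0,0,0,0,0],[0,0,0,0,0,0,0],[0,0,0,-1,0,0,0],[0,0,0,-2,0,0,0],[0,0,0,-2,0,0,0],[0,0,0,0,0,0,0],[0,0,0,0,0,0,0]]'
```

```text
time_s: 6.2
tcp_pos: [0.4828, 0.0932, 0.1069]
eef_rot: [-32.1, 89.9, 57.9]
contact_force: [-0.1, -0.9, -2.1]
gripper_width: 0.0426
```

```bash
python3 - <<'E'
from h import *
p,d=r.capture("side"); u,v=map(int,proj("side",[.483,.093,.12])); print(u,v)
cv2.imwrite("pics/s1.png",cv2.resize(p[v-80:v+70,u-90:u+90],None,fx=4,fy=4,interpolation=cv2.INTER_CUBIC))
E
```

```text
223 185
```

View pics/s1.png

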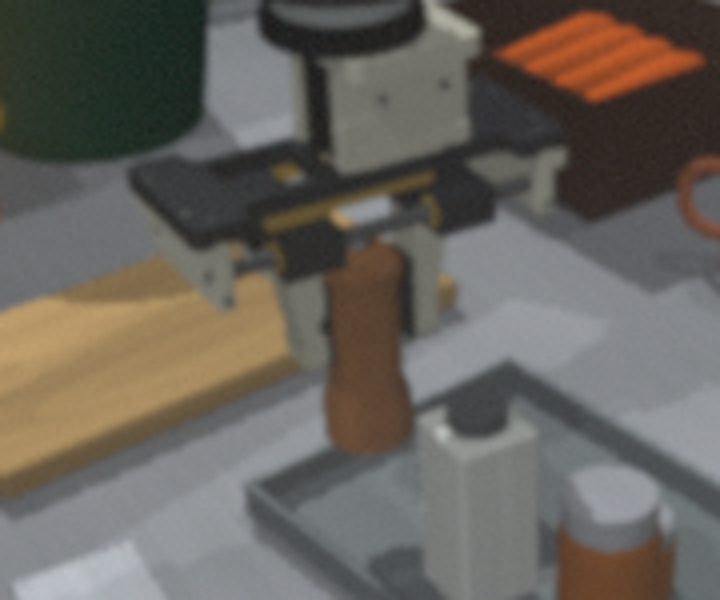

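```bash
python3 -m creep '[[0,0,0,0,1.0,1.3,0],[0,0,0,0,2.1,2.7,0],[0,0,0,0,2.1,2.7,0],[0,0,0,0,2.1,2.7,0],[0,0,0,0,2.1,2.7,0],[0,0,0,0,2.1,2.7,0],[0,0,0,0,1.5,2.0,0],[0,0,0,0,0.8,0.9,0]]'
python3 -m creep '[[0,0,0,0,0,0,0],[0,0,0,0,0,0,0],[0,0,0,2,0,0,0],[0,0,0,1,0,0,0],[0,0,0,0.4,0,0,0],[0,0,0,0.2,0,0,0],[0,0,0,0,0,0,0],[0,0,0,0,0,0,0]]'
```

```text
time_s: 7.05
tcp_pos: [0.3436, 0.2711, 0.1059]
eef_rot: [144.3, 89.9, -125.6]
contact_force: [-0.3, 0.7, -1.5]
gripper_width: 0.0424
time_s: 7.85
tcp_pos: [0.3452, 0.2704, 0.071]
eef_rot: [-39.0, 90.0, 51.0]
contact_force: [-0.3, 1.1, -2.0]
gripper_width: 0.0423
```

```bash
python3 -m creep '[[0,0,0,0.1,0,0,0],[0,0,0,0,0,0,0],[0,0,0,0,0,0,0]]'; python3 -m creep '[[0,0,0,0.1,0,0,0],[0,0,0,0,0,0,0],[0,0,0,0,0,0,0]]'
```

```text
time_s: 8.15
tcp_pos: [0.3449, 0.2703, 0.0697]
eef_rot: [-28.1, 90.0, 61.9]
contact_force: [0.4, -0.5, -2.8]
gripper_width: 0.0425
time_s: 8.45
tcp_pos: [0.3454, 0.2706, 0.0694]
eef_rot: [-50.0, 89.9, 40.0]
contact_force: [-2.1, -1.8, 7.7]
gripper_width: 0.0429
```

```bash
python3 -m creep '[[0,0,0,0,0,0,60],[0,0,0,0,0,0,100],[0,0,0,0,0,0,100],[0,0,0,0,0,0,100],[0,0,0,0,0,0,100],[0,0,0,0,0,0,100],[0,0,0,0,0,0,100]]'; python3 -m creep '[[0,0,0,-1,0,0,100],[0,0,0,-3,0,0,100],[0,0,0,-4,0,0,100],[0,0,0,-4,0,0,100],[0,0,0,0,-2,-3,100],[0,0,0,0,-2,-3,100],[0,0,0,0,-2,-3,100],[0,0,0,0,-2,-3,100]]'
python3 -m creep '[[0,0,0,0,-2,-4,100],[0,0,0,0,-2,-4,100],[0,0,0,0,-2,-4,100],[0,0,0,0,-1.1,-2.2,100],[0,0,0,0,0,0,100],[0,0,0,0,0,0,100],[0,0,0,0,0,0,100]]'
python3 - <<'E'
from h import *
i=r.camera_info("wrist"); p,d=r.capture("wrist"); W=world("wrist",d,i); cv2.imwrite("pics/w2.png",p)
print(r.get_state()["tcp_pos"])
for n in ["canister_mid","tall_jar_mid","squat_jar_mid","low_tin"]:
    for m in r.masks_of(n,"wrist")[:1]:
        q=W[m["pixels"]&(d>0)]; zt=np.percentile(q[:,2],95); t=q[q[:,2]>zt-.006]
        print(n,m["score"],np.round(m["rect"]),zt.round(3),((t.min(0)+t.max(0))/2).round(4),np.ptp(t,axis=0).round(3))
i=r.camera_info("top"); p,d=r.capture("top"); W=world("top",d,i)
for m in r.masks_of("mill_mid","top")[:1]:
        q=W[m["pixels"]&(d>0)]; zt=np.percentile(q[:,2],95); t=q[q[:,2]>zt-.006]
        print(m["score"],np.round(m["rect"]),zt.round(3),((t.min(0)+t.max(0))/2).round(4),np.ptp(t,axis=0).round(3))
E
```

```text
time_s: 9.15
tcp_pos: [0.3449, 0.2702, 0.0685]
eef_rot: [145.6, 90.0, -124.4]
contact_force: [1.1, 0.2, 0.8]
gripper_width: 0.0867
time_s: 9.95
tcp_pos: [0.4255, 0.1491, 0.1897]
eef_rot: [-49.4, 89.9, 40.7]
contact_force: [0.4, 0.8, -0.1]
gripper_width: 0.0878
time_s: 10.65
tcp_pos: [0.4957, 0.0086, 0.189]
eef_rot: [-51.3, 90.0, 38.8]
contact_force: [0.4, 0.0, -0.1]
gripper_width: 0.0875
[0.49564589 0.00885754 0.18892514]
canister_mid 0.75 [240. 163. 302. 244.] 0.113 [0.4961 0.0082 0.1111] [0.03  0.029 0.007]
tall_jar_mid 0.73 [218.  58. 286. 127.] 0.112 [ 0.5099 -0.0802  0.1105] [0.042 0.042 0.004]
squat_jar_mid 0.81 [182. 123. 240. 176.] 0.05 [ 0.5537 -0.035   0.0476] [0.046 0.046 0.007]
low_tin 0.56 [214. 216. 256. 277.] 0.04 [0.5355 0.0548 0.068 ] [0.04  0.078 0.068]
```

```bash
python3 -m creep '[[0,0,0,4,-0.05,-0.05,100],[0,0,0,4,0,0,100],[0,0,0,3,0,0,100],[0,0,0,2.3,0,0,100],[0,0,0,0,0,0,50],[0,0,0,0,0,0,0],[0,0,0,0,0,0,0],[0,0,0,0,0,0,0]]' 25
python3 -m creep '[[0,0,0,0,0,0,0],[0,0,0,0,0,0,0],[0,0,0,0,0,0,0],[0,0,0,0,0,0,0],[0,0,0,0,0,0,0],[0,0,0,0,0,0,0],[0,0,0,0,0,0,0]]'
python3 -m creep '[[0,0,0,-1,0,0,0],[0,0,0,-2,0,0,0],[0,0,0,-2,0,0,0],[0,0,0,0,0,0,0],[0,0,0,0,0,0,0]]'
```

```text
time_s: 11.8
tcp_pos: [0.4974, 0.0081, 0.057]
eef_rot: [-70.3, 89.8, 19.7]
contact_force: [-0.5, -0.1, 0.2]
gripper_width: 0.0608
time_s: 12.5
tcp_pos: [0.4968, 0.0078, 0.0562]
eef_rot: [-77.8, 90.0, 12.2]
contact_force: [-1.7, 1.1, 7.2]
gripper_width: 0.044
time_s: 13.0
tcp_pos: [0.4962, 0.0077, 0.1056]
eef_rot: [-34.9, 90.0, 55.0]
contact_force: [-0.7, 0.4, -2.8]
gripper_width: 0.044
```

```bash
python3 -m creep '[[0,0,0,0,0,2,0],[0,0,0,0,0.4,4,0],[0,0,0,0,0.5,4.5,0],[0,0,0,0,0.5,4.5,0],[0,0,0,0,0.5,4.5,0],[0,0,0,0,0.5,4.5,0],[0,0,0,0,0.4,4.5,0],[0,0,0,0,0,3,0]]'
python3 -m creep '[[0,0,0,0,0,1.2,0],[0,0,0,0,0,0,0],[0,0,0,0,0,0,0],[0,0,0,2,0,0,0],[0,0,0,1.2,0,0,0],[0,0,0,0.4,0,0,0],[0,0,0,0,0,0,0],[0,0,0,0,0,0,0]]'
python3 -m creep '[[0,0,0,0.1,0,0,0],[0,0,0,0,0,0,0],[0,0,0,0,0,0,0]]'
```

```text
time_s: 13.8
tcp_pos: [0.4672, 0.3249, 0.1042]
eef_rot: [133.8, 89.9, -136.1]
contact_force: [0.5, -0.4, -2.2]
gripper_width: 0.0441
time_s: 14.6
tcp_pos: [0.4686, 0.334, 0.0696]
eef_rot: [151.3, 90.0, -118.7]
contact_force: [0.2, 0.2, -2.7]
gripper_width: 0.0441
time_s: 14.9
tcp_pos: [0.4687, 0.3343, 0.0692]
eef_rot: [-105.9, 90.0, -15.9]
contact_force: [-1.7, -2.4, 5.1]
gripper_width: 0.0441
```

```bash
python3 -m creep '[[0,0,0,0,0,0,60],[0,0,0,0,0,0,100],[0,0,0,0,0,0,100],[0,0,0,0,0,0,100],[0,0,0,0,0,0,100],[0,0,0,0,0,0,100],[0,0,0,0,0,0,100],[0,0,0,-1,0,0,100]]'; python3 -m creep '[[0,0,0,-3,0,0,100],[0,0,0,-4,0,0,100],[0,0,0,-4,0,0,100],[0,0,0,0,0,-3,100],[0,0,0,0,0,-4.5,100],[0,0,0,0,-0.5,-4.5,100],[0,0,0,0,-0.5,-4.5,100],[0,0,0,0,-0.5,-4.5,100]]'
python3 -m creep '[[0,0,0,0,-0.6,-4.5,100],[0,0,0,0,-0.5,-4.5,100],[0,0,0,0,-0.5,-4.5,100],[0,0,0,0,-0.5,-4,100],[0,0,0,0,-0.5,-3,100],[0,0,0,0,0,0,100],[0,0,0,0,0,0,100],[0,0,0,0,0,0,100]]'
python3 - <<'E'
from h import *
i=r.camera_info("wrist"); p,d=r.capture("wrist"); W=world("wrist",d,i); cv2.imwrite("pics/w2.png",p)
print(r.get_state()["tcp_pos"])
for n in ["tall_jar_mid","squat_jar_mid"]:
    for m in r.masks_of(n,"wrist")[:1]:
        q=W[m["pixels"]&(d>0)]; zt=np.percentile(q[:,2],95); t=q[q[:,2]>zt-.006]
        print(n,m["score"],np.round(m["rect"]),zt.round(3),((t.min(0)+t.max(0))/2).round(4),np.ptp(t,axis=0).round(3))
i=r.camera_info("top"); p,d=r.capture("top"); W=world("top",d,i)
cv2.imwrite("pics/top2.png",cv2.resize(p[140:310,110:470],None,fx=2,fy=2))
for n in ["mill_mid","canister_mid"]:
  for m in r.masks_of(n,"top")[:1]:
        q=W[m["pixels"]&(d>0)]; zt=np.percentile(q[:,2],95); t=q[q[:,2]>zt-.006]
        print(n,m["score"],np.round(m["rect"]),zt.round(3),((t.min(0)+t.max(0))/2).round(4),np.ptp(t,axis=0).round(3))
E
```

```text
time_s: 15.7
tcp_pos: [0.4678, 0.3339, 0.0777]
eef_rot: [138.6, 89.9, -131.4]
contact_force: [0.2, -0.5, 0.4]
gripper_width: 0.0871
time_s: 16.5
tcp_pos: [0.4833, 0.1231, 0.1897]
eef_rot: [-62.1, 89.9, 28.0]
contact_force: [0.7, 0.0, 1.0]
gripper_width: 0.0875
time_s: 17.3
tcp_pos: [0.5094, -0.0799, 0.189]
eef_rot: [-69.2, 90.0, 20.8]
contact_force: [-1.0, 0.1, -0.3]
gripper_width: 0.0879
[ 0.50944442 -0.07957888  0.18892379]
tall_jar_mid 0.73 [242. 167. 304. 247.] 0.111 [ 0.5095 -0.0803  0.1089] [0.042 0.043 0.007]
squat_jar_mid 0.8 [201. 210. 255. 266.] 0.049 [ 0.5513 -0.0412  0.0775] [0.052 0.058 0.068]
mill_mid 0.69 [164. 269. 180. 290.] 0.132 [0.3692 0.2079 0.3771] [0.073 0.147 0.503]
canister_mid 0.61 [139. 217. 152. 233.] 0.129 [0.4675 0.2615 0.3654] [0.028 0.172 0.485]
```

View pics/top2.png

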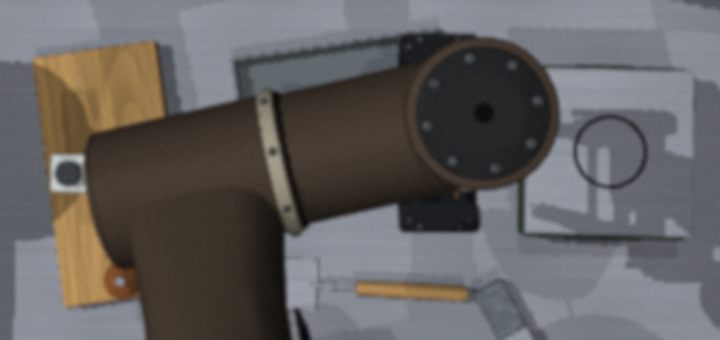

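```bash
python3 -m creep '[[0,0,0,4,0,-0.05,100],[0,0,0,4,0,0,100],[0,0,0,3,0,0,100],[0,0,0,2.6,0,0,100],[0,0,0,0,0,0,50],[0,0,0,0,0,0,0],[0,0,0,0,0,0,0],[0,0,0,0,0,0,0]]' 25
python3 -m creep '[[0,0,0,0,0,0,0],[0,0,0,0,0,0,0],[0,0,0,0,0,0,0],[0,0,0,0,0,0,0],[0,0,0,0,0,0,0],[0,0,0,0,0,0,0],[0,0,0,0,0,0,0]]'
python3 -m creep '[[0,0,0,-1,0,0,0],[0,0,0,-2,0,0,0],[0,0,0,-2,0,0,0],[0,0,0,0,0,0,0],[0,0,0,0,0,0,0]]'
```

```text
time_s: 18.4
tcp_pos: [0.5105, -0.0806, 0.0541]
eef_rot: [-81.2, 89.8, 8.8]
contact_force: [0.8, -0.1, 0.8]
gripper_width: 0.0614
time_s: 19.1
tcp_pos: [0.5101, -0.0807, 0.0534]
eef_rot: [-89.7, 89.9, 0.3]
contact_force: [-0.8, 0.5, 7.7]
gripper_width: 0.0473
time_s: 19.6
tcp_pos: [0.5091, -0.0808, 0.1026]
eef_rot: [-33.1, 90.0, 56.9]
contact_force: [-0.9, -0.7, -3.6]
gripper_width: 0.0471
```

```bash
python3 -m creep '[[0,0,0,0,-0.5,2,0],[0,0,0,0,-0.8,4,0],[0,0,0,0,-0.9,4.5,0],[0,0,0,0,-0.9,4.5,0],[0,0,0,0,-0.9,4.5,0],[0,0,0,0,-0.9,4.5,0],[0,0,0,0,-0.9,4.5,0],[0,0,0,0,-0.9,4.5,0]]'
python3 -m creep '[[0,0,0,0,-0.9,3,0],[0,0,0,0,0,1.6,0],[0,0,0,0,0,0.5,0],[0,0,0,0,0,0,0],[0,0,0,2,0,0,0],[0,0,0,1.1,0,0,0],[0,0,0,0.4,0,0,0],[0,0,0,0,0,0,0]]'
python3 -m creep '[[0,0,0,0.1,0,0,0],[0,0,0,0,0,0,0],[0,0,0,0,0,0,0]]'
```

```text
time_s: 20.4
tcp_pos: [0.5756, 0.2505, 0.1008]
eef_rot: [122.8, 89.8, -147.2]
contact_force: [1.5, 0.2, -1.9]
gripper_width: 0.0475
time_s: 21.2
tcp_pos: [0.5851, 0.2989, 0.0674]
eef_rot: [137.1, 89.9, -132.9]
contact_force: [-1.0, 0.8, -2.0]
gripper_width: 0.0471
time_s: 21.5
tcp_pos: [0.5856, 0.3001, 0.0668]
eef_rot: [-45.9, 90.0, 44.1]
contact_force: [-0.2, 0.3, -2.8]
gripper_width: 0.0473
```

```bash
python3 -m creep '[[0,0,0,0.1,0,0,0],[0,0,0,0,0,0,0],[0,0,0,0,0,0,0]]'
```

```text
time_s: 21.8
tcp_pos: [0.5857, 0.3003, 0.0665]
eef_rot: [-68.3, 89.9, 21.7]
contact_force: [-2.6, -0.7, 5.6]
gripper_width: 0.0475
```

```bash
python3 -m creep '[[0,0,0,0,0,0,60],[0,0,0,0,0,0,100],[0,0,0,0,0,0,100],[0,0,0,0,0,0,100],[0,0,0,0,0,0,100],[0,0,0,0,0,0,100],[0,0,0,0,0,0,100],[0,0,0,-1,0,0,100]]'; python3 -m creep '[[0,0,0,-3,0,0,100],[0,0,0,-4,0,0,100],[0,0,0,-4,0,0,100],[0,0,0,0,0.4,-3,100],[0,0,0,0,0.4,-4.5,100],[0,0,0,0,0.4,-4.5,100],[0,0,0,0,0.4,-4.5,100],[0,0,0,0,0.4,-4.5,100]]'
python3 -m creep '[[0,0,0,0,0.4,-4.5,100],[0,0,0,0,0.4,-4.5,100],[0,0,0,0,0.4,-3.5,100],[0,0,0,0,0,0,100],[0,0,0,0,0,0,100],[0,0,0,0,0,0,100]]'
cat > look.py <<'E'
from h import *
import sys
def look(cam,names,W,d):
  for n in names:
    for m in r.masks_of(n,cam)[:1]:
        q=W[m["pixels"]&(d>0)]; q=q[q[:,2]<.2]; zt=np.percentile(q[:,2],95); t=q[(q[:,2]>zt-.006)&(q[:,2]<zt+.006)]
        print(cam,n,m["score"],np.round(m["rect"]),zt.round(3),((t.min(0)+t.max(0))/2).round(4),np.ptp(t,axis=0).round(3))
T=["mill_mid","canister_mid","tall_jar_mid"]
def run(cam,names,f=None):
    i=r.camera_info(cam); p,d=r.capture(cam)
    if f: cv2.imwrite(f,p)
    look(cam,names,world(cam,d,i),d)
E
python3 - <<'E'
from look import *
run("wrist",["squat_jar_mid","low_tin"],"pics/w3.png"); print(r.get_state()["tcp_pos"])
run("side",T,"pics/s3.png"); run("top",T)
E
```

```text
time_s: 22.6
tcp_pos: [0.5846, 0.2996, 0.0745]
eef_rot: [126.5, 89.8, -143.5]
contact_force: [0.1, 1.1, -0.6]
gripper_width: 0.0875
time_s: 23.4
tcp_pos: [0.5651, 0.0886, 0.1867]
eef_rot: [-71.6, 89.9, 18.4]
contact_force: [1.5, 0.2, 0.1]
gripper_width: 0.0877
time_s: 24.0
tcp_pos: [0.5537, -0.0343, 0.1861]
eef_rot: [-73.3, 89.9, 16.7]
contact_force: [0.4, -0.7, 0.8]
gripper_width: 0.0877
wrist squat_jar_mid 0.78 [244. 166. 302. 222.] 0.05 [ 0.5537 -0.0352  0.0472] [0.046 0.046 0.007]
wrist low_tin 0.86 [269. 256. 314. 294.] 0.04 [0.5344 0.0503 0.0374] [0.041 0.028 0.007]
[ 0.55365119 -0.03385317  0.18570721]
side mill_mid 0.79 [116. 163. 145. 217.] 0.126 [0.3453 0.2667 0.126 ] [0.039 0.033 0.012]
side canister_mid 0.58 [156. 136. 187. 187.] 0.126 [0.4676 0.3325 0.1237] [0.028 0.03  0.008]
side tall_jar_mid 0.87 [212. 132. 230. 175.] 0.125 [0.5847 0.2983 0.1229] [0.04  0.043 0.007]
top tall_jar_mid 0.56 [150. 167. 175. 180.] 0.127 [0.5926 0.3    0.1257] [0.024 0.041 0.009]
```

View pics/s3.png

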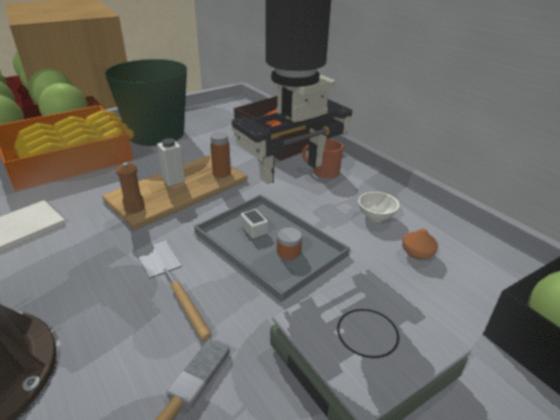

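```bash
python3 -m creep '[[0,0,0,4,0,-0.1,100],[0,0,0,4,0,0,100],[0,0,0,4,0,0,100],[0,0,0,3,0,0,100],[0,0,0,2,0,0,100],[0,0,0,0.4,0,0,50],[0,0,0,0,0,0,0],[0,0,0,0,0,0,0]]' 25
python3 -m creep '[[0,0,0,0,0,0,0],[0,0,0,0,0,0,0],[0,0,0,0,0,0,0],[0,0,0,0,0,0,0],[0,0,0,0,0,0,0],[0,0,0,0,0,0,0],[0,0,0,0,0,0,0],[0,0,0,0,0,0,0]]'
python3 -m creep '[[0,0,0,-1,0,0,0],[0,0,0,-3,0,0,0],[0,0,0,-4,0,0,0],[0,0,0,-4,0,0,0],[0,0,0,0,0,0,0],[0,0,0,0,0,0,0]]'
```

```text
time_s: 25.35
tcp_pos: [0.5543, -0.0357, 0.0127]
eef_rot: [-81.8, 89.9, 8.2]
contact_force: [0.8, -0.0, 0.5]
gripper_width: 0.0688
time_s: 26.15
tcp_pos: [0.5541, -0.0357, 0.0126]
eef_rot: [-81.1, 89.9, 8.9]
contact_force: [-1.6, 0.4, 6.9]
gripper_width: 0.0495
time_s: 26.75
tcp_pos: [0.5536, -0.0356, 0.1328]
eef_rot: [-64.3, 89.9, 25.6]
contact_force: [-1.3, -0.5, -3.0]
gripper_width: 0.0489
```

```bash
python3 -m creep '[[0,0,0,0,0.5,-2,0],[0,0,0,0,0.9,-4,0],[0,0,0,0,0.9,-4,0],[0,0,0,0,0.9,-4,0],[0,0,0,0,0.9,-4,0],[0,0,0,0,0.9,-4,0],[0,0,0,0,0.7,-3,0],[0,0,0,0,0.2,-1.8,0]]'
python3 -m creep '[[0,0,0,0,0,0,0],[0,0,0,0,0,0,0],[0,0,0,2,0,0,0],[0,0,0,2,0,0,0],[0,0,0,0.8,0,0,0],[0,0,0,0,0,0,0],[0,0,0,0,0,0,0]]'
python3 - <<'E'
from look import *
run("wrist",["squat_jar_mid","scale_ring"],"pics/w4.png");
run("side",["squat_jar_mid"],"pics/s4.png")
p=cv2.imread("pics/s4.png"); cv2.imwrite("pics/s4c.png",cv2.resize(p[200:400,260:480],None,fx=3,fy=3))
E
```

```text
time_s: 27.55
tcp_pos: [0.4921, -0.3055, 0.1296]
eef_rot: [71.8, 89.8, 161.7]
contact_force: [0.2, -0.2, -0.7]
gripper_width: 0.0495
time_s: 28.25
tcp_pos: [0.4949, -0.3035, 0.084]
eef_rot: [-172.9, 90.0, -82.9]
contact_force: [0.6, 0.2, -1.0]
gripper_width: 0.0489
wrist squat_jar_mid 0.9 [219. 221. 328. 349.] 0.121 [ 0.494  -0.3034  0.1182] [0.044 0.046 0.007]
wrist scale_ring 0.58 [ 72.  53. 486. 352.] 0.071 [ 0.4937 -0.3222  0.0689] [0.201 0.166 0.008]
side squat_jar_mid 0.86 [364. 298. 388. 342.] 0.122 [ 0.4991 -0.3098  0.1195] [0.039 0.033 0.007]
```

View pics/s4c.png

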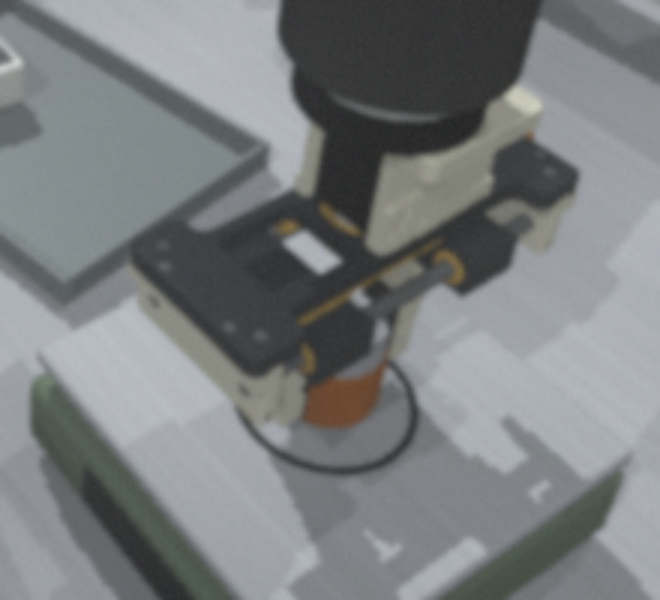

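```bash
python3 -m creep '[[0,0,0,0.3,0,0,0],[0,0,0,0.2,0,0,0],[0,0,0,0,0,0,0],[0,0,0,0,0,0,0]]';python3 -m creep '[[0,0,0,0.1,0,0,0],[0,0,0,0,0,0,0],[0,0,0,0,0,0,0]]'
```

```text
time_s: 28.9
tcp_pos: [0.4944, -0.3039, 0.0784]
eef_rot: [81.9, 90.0, 171.9]
contact_force: [0.1, -0.8, -2.2]
gripper_width: 0.0493
time_s: 29.2
tcp_pos: [0.4946, -0.3039, 0.0777]
eef_rot: [-122.3, 90.0, -32.3]
contact_force: [-0.8, -0.7, -0.7]
gripper_width: 0.0496
```

```bash
python3 -m creep '[[0,0,0,0.05,0,0,0],[0,0,0,0,0,0,0],[0,0,0,0,0,0,0]]'
python3 -m creep '[[0,0,0,0,0,0,60],[0,0,0,0,0,0,100],[0,0,0,0,0,0,100],[0,0,0,0,0,0,100],[0,0,0,0,0,0,100],[0,0,0,0,0,0,100],[0,0,0,0,0,0,100],[0,0,0,-1,0,0,100]]'
python3 -m creep '[[0,0,0,-3,0,0,100],[0,0,0,-4,0,0,100],[0,0,0,-4,0,0,100],[0,0,0,0,0,2,100],[0,0,0,0,0,4,100],[0,0,0,0,0,4,100],[0,0,0,0,0,0,100],[0,0,0,0,0,0,100]]'
python3 - <<'E'
from look import *
run("top",["squat_jar_mid"],"pics/t5.png");run("side",["squat_jar_mid"],"pics/s5.png")
p=cv2.imread("pics/t5.png"); cv2.imwrite("pics/t5c.png",cv2.resize(p[150:280,350:480],None,fx=4,fy=4))
E
```

```text
time_s: 29.5
tcp_pos: [0.4946, -0.3039, 0.0776]
eef_rot: [-122.5, 90.0, -32.5]
contact_force: [-1.0, 0.8, 4.8]
gripper_width: 0.0494
time_s: 30.3
tcp_pos: [0.4935, -0.3035, 0.0861]
eef_rot: [70.6, 89.8, 160.6]
contact_force: [-0.4, 0.7, 0.4]
gripper_width: 0.0874
time_s: 31.1
tcp_pos: [0.4948, -0.2031, 0.1982]
eef_rot: [-100.7, 89.9, -10.6]
contact_force: [-0.3, -0.3, -0.1]
gripper_width: 0.0873
side squat_jar_mid 0.86 [353. 296. 386. 345.] 0.116 [ 0.4939 -0.3028  0.1137] [0.046 0.047 0.007]
```

View pics/t5c.png

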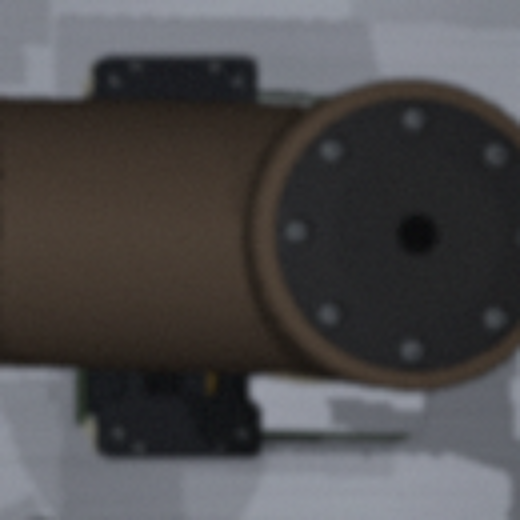

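```bash
python3 -m creep '[[0,0,0,0,-0.8,4,100],[0,0,0,0,-0.8,4.5,100],[0,0,0,0,-0.8,4.5,100],[0,0,0,0,-0.8,4.5,100],[0,0,0,0,-0.8,4.5,100],[0,0,0,0,-0.8,4.5,100],[0,0,0,0,-0.8,4.5,100],[0,0,0,0,-0.8,4.5,100]]'
python3 -m creep '[[0,0,0,0,-0.8,4.5,100],[0,0,0,0,-0.8,4.5,100],[0,0,0,0,-0.8,4.0,100],[0,0,0,0,-0.2,2.3,100],[0,0,0,0,0,0,100],[0,0,0,0,0,0,100],[0,0,0,0,0,0,100]]'
python3 - <<'E'
from look import *
run("wrist",T,"pics/w6.png"); print(r.get_state()["tcp_pos"])
E
```

```text
time_s: 32.1
tcp_pos: [0.5589, 0.1522, 0.197]
eef_rot: [160.5, 90.0, -109.5]
contact_force: [0.9, 0.5, 0.6]
gripper_width: 0.0875
time_s: 32.8
tcp_pos: [0.5845, 0.3028, 0.197]
eef_rot: [138.1, 90.0, -132.0]
contact_force: [-0.1, -0.5, 0.5]
gripper_width: 0.0882
wrist mill_mid 0.79 [489. 132. 556. 190.] 0.092 [0.3584 0.2717 0.0917] [0.013 0.032 0.012]
wrist canister_mid 0.63 [362. 198. 450. 280.] 0.126 [0.4691 0.3345 0.1235] [0.028 0.03  0.008]
wrist tall_jar_mid 0.76 [240. 163. 303. 247.] 0.124 [0.5849 0.3003 0.1221] [0.042 0.042 0.007]
[0.58458801 0.3031961  0.19748926]
```

```bash
python3 -m creep '[[0,0,0,4,0,-0.25,100],[0,0,0,4,0,0,100],[0,0,0,3,0,0,100],[0,0,0,2.1,0,0,100],[0,0,0,0,0,0,50],[0,0,0,0,0,0,0],[0,0,0,0,0,0,0],[0,0,0,0,0,0,0]]' 25
python3 -m creep '[[0,0,0,0,0,0,0],[0,0,0,0,0,0,0],[0,0,0,0,0,0,0],[0,0,0,0,0,0,0],[0,0,0,0,0,0,0],[0,0,0,0,0,0,0],[0,0,0,0,0,0,0]]'
python3 -m creep '[[0,0,0,-1,0,0,0],[0,0,0,-2,0,0,0],[0,0,0,-2,0,0,0],[0,0,0,0,0,0,0],[0,0,0,0,0,0,0]]'
```

```text
time_s: 33.8
tcp_pos: [0.5852, 0.3023, 0.0679]
eef_rot: [-49.3, 89.8, 40.7]
contact_force: [0.1, -0.1, -0.4]
gripper_width: 0.061
time_s: 34.5
tcp_pos: [0.585, 0.302, 0.0671]
eef_rot: [-61.5, 89.9, 28.5]
contact_force: [-0.1, -0.0, 4.6]
gripper_width: 0.0474
time_s: 35.0
tcp_pos: [0.584, 0.3016, 0.1159]
eef_rot: [49.9, 90.0, 139.8]
contact_force: [-0.2, -0.2, -3.2]
gripper_width: 0.047
```

```bash
python3 -m creep '[[0,0,0,0,0.4,-2,0],[0,0,0,0,0.8,-4,0],[0,0,0,0,0.9,-4.5,0],[0,0,0,0,0.9,-4.5,0],[0,0,0,0,0.9,-4.5,0],[0,0,0,0,0.9,-4.5,0],[0,0,0,0,0.9,-4.5,0],[0,0,0,0,0.9,-4.5,0]]'
python3 -m creep '[[0,0,0,0,0.85,-3,0],[0,0,0,0,0,-1.6,0],[0,0,0,0,0,-0.5,0],[0,0,0,3,0,0,0],[0,0,0,2,0,0,0],[0,0,0,0.8,0,0,0],[0,0,0,0,0,0,0],[0,0,0,0,0,0,0]]'
python3 -m creep '[[0,0,0,0.2,0,0,0],[0,0,0,0,0,0,0],[0,0,0,0,0,0,0]]'
```

```text
time_s: 35.8
tcp_pos: [0.5163, -0.0306, 0.115]
eef_rot: [99.3, 89.9, -170.8]
contact_force: [1.6, -1.4, -3.2]
gripper_width: 0.0473
time_s: 36.6
tcp_pos: [0.5103, -0.0791, 0.0585]
eef_rot: [-132.2, 90.0, -42.1]
contact_force: [0.8, 0.0, -3.0]
gripper_width: 0.0475
time_s: 36.9
tcp_pos: [0.5102, -0.0792, 0.0566]
eef_rot: [-79.3, 89.9, 10.8]
contact_force: [-1.0, -1.0, -2.8]
gripper_width: 0.0475
```

```bash
python3 -m creep '[[0,0,0,0.2,0,0,0],[0,0,0,0,0,0,0],[0,0,0,0,0,0,0]]';python3 -m creep '[[0,0,0,0.1,0,0,0],[0,0,0,0,0,0,0],[0,0,0,0,0,0,0]]'
```

```text
time_s: 37.2
tcp_pos: [0.5099, -0.0794, 0.0541]
eef_rot: [-74.4, 90.0, 15.6]
contact_force: [0.8, -0.1, -2.4]
gripper_width: 0.0479
time_s: 37.5
tcp_pos: [0.5101, -0.0794, 0.0539]
eef_rot: [-136.0, 90.0, -46.0]
contact_force: [-2.3, 0.4, 7.8]
gripper_width: 0.0475
```

```bash
python3 -m creep '[[0,0,0,0,0,0,60],[0,0,0,0,0,0,100],[0,0,0,0,0,0,100],[0,0,0,0,0,0,100],[0,0,0,0,0,0,100],[0,0,0,0,0,0,100],[0,0,0,0,0,0,100],[0,0,0,-1,0,0,100]]'
python3 -m creep '[[0,0,0,-4,0,0,100],[0,0,0,-4,0,0,100],[0,0,0,-4,0,0,100],[0,0,0,0,0.4,3,100],[0,0,0,0,0.5,4.5,100],[0,0,0,0,0.5,4.5,100],[0,0,0,0,0.5,4.5,100],[0,0,0,0,0.5,4.5,100]]'
python3 -m creep '[[0,0,0,0,0.5,4.5,100],[0,0,0,0,0.5,4.5,100],[0,0,0,0,0.5,4.5,100],[0,0,0,0,0.3,4,100],[0,0,0,0,0,2.8,100],[0,0,0,0,0,0,100],[0,0,0,0,0,0,100],[0,0,0,0,0,0,100]]'
python3 - <<'E'
from look import *
run("wrist",T[:2],"pics/w7.png"); print(r.get_state()["tcp_pos"]); run("side",["tall_jar_mid","squat_jar_mid"])
E
```

```text
time_s: 38.3
tcp_pos: [0.5089, -0.0795, 0.0623]
eef_rot: [97.4, 89.9, -172.6]
contact_force: [-0.1, -0.7, 0.9]
gripper_width: 0.0878
time_s: 39.1
tcp_pos: [0.4855, 0.1323, 0.1842]
eef_rot: [-59.4, 89.9, 30.6]
contact_force: [1.5, -0.9, -0.3]
gripper_width: 0.0873
time_s: 39.9
tcp_pos: [0.4678, 0.3329, 0.1834]
eef_rot: [139.2, 90.0, -130.8]
contact_force: [-0.1, 0.7, -0.2]
gripper_width: 0.0876
wrist mill_mid 0.77 [380. 100. 495. 166.] 0.126 [0.3456 0.2708 0.1258] [0.038 0.037 0.011]
wrist canister_mid 0.71 [242. 170. 304. 257.] 0.126 [0.4678 0.3348 0.1239] [0.029 0.03  0.008]
[0.46809924 0.33275555 0.18345792]
side tall_jar_mid 0.62 [270. 224. 298. 279.] 0.112 [ 0.5095 -0.0813  0.1103] [0.044 0.043 0.008]
side squat_jar_mid 0.95 [351. 300. 386. 346.] 0.116 [ 0.4932 -0.3032  0.1136] [0.046 0.046 0.007]
```

```bash
python3 -m creep '[[0,0,0,4,0,0.15,100],[0,0,0,3.5,0,0,100],[0,0,0,2.5,0,0,100],[0,0,0,1.4,0,0,100],[0,0,0,0,0,0,50],[0,0,0,0,0,0,0],[0,0,0,0,0,0,0],[0,0,0,0,0,0,0]]' 25
python3 -m creep '[[0,0,0,0,0,0,0],[0,0,0,0,0,0,0],[0,0,0,0,0,0,0],[0,0,0,0,0,0,0],[0,0,0,0,0,0,0],[0,0,0,0,0,0,0],[0,0,0,0,0,0,0]]'
python3 -m creep '[[0,0,0,-1,0,0,0],[0,0,0,-2,0,0,0],[0,0,0,-2,0,0,0],[0,0,0,0,0,0,0],[0,0,0,0,0,0,0]]'
```

```text
time_s: 41.0
tcp_pos: [0.4684, 0.3357, 0.0703]
eef_rot: [-38.6, 89.9, 51.4]
contact_force: [0.1, -0.6, 0.5]
gripper_width: 0.0613
time_s: 41.7
tcp_pos: [0.4682, 0.3354, 0.0695]
eef_rot: [-47.5, 90.0, 42.5]
contact_force: [-1.2, -0.9, 5.9]
gripper_width: 0.0442
time_s: 42.2
tcp_pos: [0.4676, 0.335, 0.1189]
eef_rot: [41.1, 90.0, 131.1]
contact_force: [-1.1, -0.2, -3.7]
gripper_width: 0.0442
```

```bash
python3 -m creep '[[0,0,0,0,-0.2,-2,0],[0,0,0,0,-0.4,-4,0],[0,0,0,0,-0.5,-4.5,0],[0,0,0,0,-0.5,-4.5,0],[0,0,0,0,-0.5,-4.5,0],[0,0,0,0,-0.5,-4.5,0],[0,0,0,0,-0.25,-4.5,0],[0,0,0,0,0,-3,0]]'
python3 -m creep '[[0,0,0,0,0,-1.2,0],[0,0,0,0,0,0,0],[0,0,0,3,0,0,0],[0,0,0,2,0,0,0],[0,0,0,0.9,0,0,0],[0,0,0,0.2,0,0,0],[0,0,0,0,0,0,0],[0,0,0,0,0,0,0]]'
python3 -m creep '[[0,0,0,0.1,0,0,0],[0,0,0,0,0,0,0],[0,0,0,0,0,0,0]]'
```

```text
time_s: 43.0
tcp_pos: [0.4948, 0.0169, 0.1179]
eef_rot: [108.5, 89.8, -161.6]
contact_force: [0.1, 1.2, -1.9]
gripper_width: 0.0439
time_s: 43.8
tcp_pos: [0.4971, 0.0087, 0.0589]
eef_rot: [-74.7, 89.9, 15.3]
contact_force: [-0.1, -0.4, -1.2]
gripper_width: 0.0438
time_s: 44.1
tcp_pos: [0.4966, 0.0082, 0.0574]
eef_rot: [-66.9, 90.0, 23.1]
contact_force: [-0.5, 0.1, -2.1]
gripper_width: 0.044
```

```bash
python3 -m creep '[[0,0,0,0.1,0,0,0],[0,0,0,0,0,0,0],[0,0,0,0,0,0,0]]';python3 -m creep '[[0,0,0,0.05,0,0,0],[0,0,0,0,0,0,0],[0,0,0,0,0,0,0]]'
```

```text
time_s: 44.4
tcp_pos: [0.4968, 0.0082, 0.0565]
eef_rot: [-84.0, 90.0, 6.0]
contact_force: [-1.0, -0.5, 4.1]
gripper_width: 0.0445
time_s: 44.7
tcp_pos: [0.4968, 0.0082, 0.0564]
eef_rot: [-91.6, 90.0, -1.6]
contact_force: [-3.3, 0.4, 11.2]
gripper_width: 0.044
```

```bash
python3 -m creep '[[0,0,0,0,0,0,60],[0,0,0,0,0,0,100],[0,0,0,0,0,0,100],[0,0,0,0,0,0,100],[0,0,0,0,0,0,100],[0,0,0,0,0,0,100],[0,0,0,0,0,0,100],[0,0,0,-1,0,0,100]]'
python3 -m creep '[[0,0,0,-4,0,0,100],[0,0,0,-4,0,0,100],[0,0,0,-4,0,0,100],[0,0,0,0,1.9,3.3,100],[0,0,0,0,1.9,3.3,100],[0,0,0,0,1.9,3.3,100],[0,0,0,0,1.9,3.3,100],[0,0,0,0,1.9,3.3,100]]'
python3 -m creep '[[0,0,0,0,1.9,3.3,100],[0,0,0,0,1.9,3.3,100],[0,0,0,0,1.8,3.2,100],[0,0,0,0,0,0,100],[0,0,0,0,0,0,100],[0,0,0,0,0,0,100]]'
python3 - <<'E'
from look import *
run("wrist",T[:1],"pics/w8.png"); print(r.get_state()["tcp_pos"]); run("side",["canister_mid"])
E
```

```text
time_s: 45.5
tcp_pos: [0.4955, 0.0078, 0.0648]
eef_rot: [108.7, 89.9, -161.3]
contact_force: [-0.2, 0.1, 0.7]
gripper_width: 0.0876
time_s: 46.3
tcp_pos: [0.4006, 0.1742, 0.1866]
eef_rot: [-44.4, 89.9, 45.6]
contact_force: [1.2, -0.6, 0.0]
gripper_width: 0.0875
time_s: 46.9
tcp_pos: [0.3455, 0.2707, 0.1859]
eef_rot: [-28.3, 90.0, 61.7]
contact_force: [-0.6, -0.6, 0.3]
gripper_width: 0.0877
wrist mill_mid 0.98 [245. 168. 302. 252.] 0.127 [0.3448 0.2696 0.126 ] [0.039 0.038 0.011]
[0.34578805 0.2703913  0.1857436 ]
side canister_mid 0.66 [236. 200. 270. 262.] 0.114 [0.4966 0.0069 0.1117] [0.029 0.03  0.008]
```

```bash
python3 -m creep '[[0,0,0,4,0,-0.05,100],[0,0,0,3.5,0,0,100],[0,0,0,2.5,0,0,100],[0,0,0,1.7,0,0,100],[0,0,0,0,0,0,50],[0,0,0,0,0,0,0],[0,0,0,0,0,0,0],[0,0,0,0,0,0,0]]' 25
python3 -m creep '[[0,0,0,0,0,0,0],[0,0,0,0,0,0,0],[0,0,0,0,0,0,0],[0,0,0,0,0,0,0],[0,0,0,0,0,0,0],[0,0,0,0,0,0,0],[0,0,0,0,0,0,0]]'
python3 -m creep '[[0,0,0,-1,0,0,0],[0,0,0,-2,0,0,0],[0,0,0,-2,0,0,0],[0,0,0,0,0,0,0],[0,0,0,0,0,0,0]]'
```

```text
time_s: 47.9
tcp_pos: [0.3459, 0.2713, 0.0696]
eef_rot: [-29.2, 89.9, 60.8]
contact_force: [-0.3, 0.5, 0.7]
gripper_width: 0.061
time_s: 48.6
tcp_pos: [0.3456, 0.271, 0.0689]
eef_rot: [-41.0, 90.0, 49.0]
contact_force: [-1.4, -0.8, 6.7]
gripper_width: 0.0423
time_s: 49.1
tcp_pos: [0.3452, 0.2706, 0.1187]
eef_rot: [0.9, 89.9, 90.8]
contact_force: [-0.8, 0.7, -1.9]
gripper_width: 0.0431
```

```bash
python3 -m creep '[[0,0,0,0,-1.0,-1.3,0],[0,0,0,0,-2.1,-2.7,0],[0,0,0,0,-2.1,-2.7,0],[0,0,0,0,-2.1,-2.7,0],[0,0,0,0,-2.1,-2.7,0],[0,0,0,0,-2.1,-2.7,0],[0,0,0,0,-1.5,-2.0,0],[0,0,0,0,-0.8,-0.9,0]]'
python3 -m creep '[[0,0,0,0,0,0,0],[0,0,0,0,0,0,0],[0,0,0,3,0,0,0],[0,0,0,2,0,0,0],[0,0,0,0.9,0,0,0],[0,0,0,0.2,0,0,0],[0,0,0,0,0,0,0],[0,0,0,0,0,0,0]]'
python3 -m creep '[[0,0,0,0.1,0,0,0],[0,0,0,0,0,0,0],[0,0,0,0,0,0,0]]'
```

```text
time_s: 49.9
tcp_pos: [0.4834, 0.0917, 0.1172]
eef_rot: [119.1, 89.8, -151.0]
contact_force: [-0.9, 1.3, -2.3]
gripper_width: 0.0428
time_s: 50.7
tcp_pos: [0.484, 0.0943, 0.0585]
eef_rot: [-64.6, 89.9, 25.5]
contact_force: [-0.5, 0.2, -2.5]
gripper_width: 0.0426
time_s: 51.0
tcp_pos: [0.4836, 0.0937, 0.0569]
eef_rot: [-55.6, 90.0, 34.4]
contact_force: [0.8, 0.4, -2.1]
gripper_width: 0.0426
```

```bash
python3 -m creep '[[0,0,0,0.1,0,0,0],[0,0,0,0,0,0,0],[0,0,0,0,0,0,0]]';python3 -m creep '[[0,0,0,0.05,0,0,0],[0,0,0,0,0,0,0],[0,0,0,0,0,0,0]]'
```

```text
time_s: 51.3
tcp_pos: [0.4837, 0.0938, 0.056]
eef_rot: [-74.7, 90.0, 15.3]
contact_force: [-1.3, 0.3, 4.3]
gripper_width: 0.0422
time_s: 51.6
tcp_pos: [0.4839, 0.0938, 0.0559]
eef_rot: [-80.5, 89.9, 9.6]
contact_force: [-2.3, 0.2, 10.3]
gripper_width: 0.0428
```

Release, rise, and retreat left for an unobstructed final view.

```bash
python3 -m creep '[[0,0,0,0,0,0,60],[0,0,0,0,0,0,100],[0,0,0,0,0,0,100],[0,0,0,0,0,0,100],[0,0,0,0,0,0,100],[0,0,0,0,0,0,100],[0,0,0,0,0,0,100],[0,0,0,-1,0,0,100]]'
python3 -m creep '[[0,0,0,-4,0,0,100],[0,0,0,-4,0,0,100],[0,0,0,-4,0,0,100],[0,0,0,-2,1.9,3.9,100],[0,0,0,0,1.9,3.9,100],[0,0,0,0,1.9,3.9,100],[0,0,0,0,1.9,3.9,100],[0,0,0,0,1.9,3.9,100]]'
python3 -m creep '[[0,0,0,0,1.9,3.9,100],[0,0,0,0,1.9,3.9,100],[0,0,0,0,1.9,3.9,100],[0,0,0,0,1.9,3.9,100],[0,0,0,0,0,0,100],[0,0,0,0,0,0,100],[0,0,0,0,0,0,100]]'
python3 - <<'E'
from look import *
A=T+["squat_jar_mid","low_tin"]
run("top",A,"pics/t9.png"); run("side",A,"pics/s9.png")
E
```

```text
time_s: 52.4
tcp_pos: [0.4826, 0.0932, 0.0643]
eef_rot: [118.6, 89.9, -151.4]
contact_force: [0.4, 0.1, -0.4]
gripper_width: 0.0876
time_s: 53.2
tcp_pos: [0.3874, 0.29, 0.2063]
eef_rot: [-35.5, 89.9, 54.5]
contact_force: [1.5, 0.9, -0.1]
gripper_width: 0.0873
time_s: 53.9
tcp_pos: [0.3125, 0.444, 0.2054]
eef_rot: [131.1, 90.0, -138.9]
contact_force: [0.2, -0.5, -1.6]
gripper_width: 0.0872
top mill_mid 0.68 [239. 210. 261. 228.] 0.116 [0.4832 0.0905 0.1154] [0.04  0.037 0.011]
top canister_mid 0.75 [277. 203. 295. 222.] 0.115 [0.4961 0.0067 0.1141] [0.028 0.028 0.009]
top tall_jar_mid 0.81 [312. 197. 331. 218.] 0.114 [ 0.5092 -0.0827  0.1126] [0.04  0.04  0.009]
top low_tin 0.94 [249. 190. 274. 206.] 0.043 [0.5348 0.0645 0.0422] [0.04  0.055 0.01 ]
side mill_mid 0.96 [213. 186. 238. 238.] 0.113 [0.4837 0.0906 0.1131] [0.039 0.037 0.011]
side canister_mid 0.79 [235. 202. 270. 260.] 0.113 [0.4957 0.0058 0.1116] [0.029 0.03  0.008]
side tall_jar_mid 0.77 [272. 225. 301. 281.] 0.112 [ 0.5099 -0.0818  0.1102] [0.042 0.042 0.008]
side squat_jar_mid 0.73 [353. 297. 391. 345.] 0.116 [ 0.4941 -0.3031  0.1135] [0.047 0.046 0.007]
side low_tin 0.4 [272. 223. 298. 279.] 0.112 [ 0.5102 -0.0809  0.1102] [0.043 0.044 0.008]
```

View pics/s9.png

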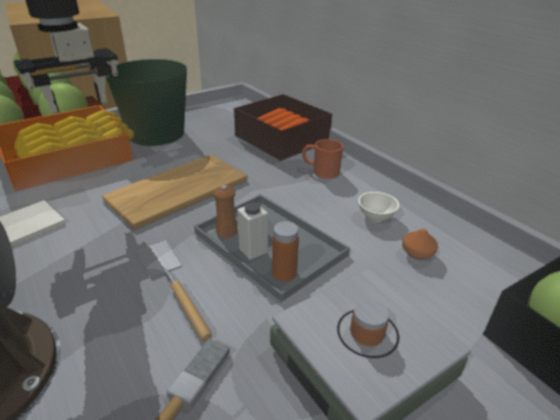

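The side view shows the mill (226,212), canister (253,231) and tall jar (285,253) back upright. The squat jar sits inside the ring (369,323), and every position matches the start to about 1 mm.

```bash
python3 -c "
from plant import r
print(r.close_job(), r.get_state()['time_s'])"
```

```text
the job is handed in; nothing more can be done
the job is handed in; nothing more can be done
```

The job is done and handed in at about 54 s of the 138 s allowed. I moved the mill, canister and tall jar to the board, set the squat jar in the ring on the scale, then put the three tall things back in their places.

**Last checks:**
- **Tall things:** they measured within about 1 mm of their starting positions in the top camera and within about 4 mm in the side camera. All stood upright.
- **Squat jar:** the side camera put it about 1 mm from the ring's centre, with its foot on the platform.
- **Low tin:** the top camera showed it had not moved.
- **Gripper:** it was clear of everything at hand-in.

**What disagreed or was missing:**
- The mill was gripped at 42–43 mm, not on its 38 mm waist, so probably on the flare below its head. It held without slipping.
- In the final pictures the top camera did not find the squat jar, so that position rests on the side camera alone.
- The side camera's low-tin detection was false: it reported the tall jar instead, with a score of 0.40.

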